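# Start a captive clamp screw square with a hand-held driver

## Task

Take the square driver with the thick square handle from the wooden holder, seat its bit fully in the loose, leaning screw of the monitor-stand foot, and bring driver and screw on to the screw's sloped axis. Then, keeping the driver square and pushing gently but firmly against the spring, turn the screw clockwise about a sixth of a turn until its thread has caught and it stays drawn in by itself. Put the driver back upright in its hole in the holder, let go, and leave the other things on the desk alone.

Things in the scene. Friction and masses are not known exactly. Their poses are not given: they have to be found in the camera images.
- driver_center (a point): middle of the driver's black square handle (30 x 30 mm, 60 mm tall, flat sides along the point's x and y). z runs from the bit to the handle's end; up while it stands in the holder. About 160 g. Below the handle: a round 40 mm flange, 5 mm thick (underside 35 mm below this point), a 10 mm round shank 33 mm long, then the bit.
- driver_tip (a point): end of the driver's bit, on its axis, 95 mm from driver_center; same axes. The steel bit is 12 x 12 mm square, sides parallel to the handle's, 27 mm long; its last 5 mm are a round cone tapering from 12 mm to a flat end of 10.4 mm diameter.
- holder: fixed light wooden block, 60 mm (x) by 150 mm (y), 70 mm high, origin at the centre of its underside, z up. Two square 22 mm holes, 64 mm deep, at y = -40 and +40 mm (x = 0). The driver stands in one on its flange, driver_center 105 mm above the desk; a slim awl (round 24 mm handle, top 130 mm above the desk) in the other; which is where varies.
- stand: fixed foot of a monitor stand: dark plate 170 (x) x 120 (y) x 12 mm, origin at the centre of its underside. A sloped boss of 60 x 64 mm carries the screw, at x = -35 mm; a metal post of 32 mm diameter, 105 mm high, stands at x = +60 mm. The boss face is 50 mm above the desk on the screw's axis.
- screw_axis (a point): on the axis of the screw's threaded hole, where the middle of the recess' mouth is when the screw is upright on the axis and not pressed; 28 mm above the boss face. z is the axis, out of the boss, 0.2 rad from vertical toward the point's -x side. The steel head is a 29 mm square, 18 mm tall; its square recess is 13.5 mm wide, 12 mm deep, sides along the point's x, y at screw_turn 0.
- screw_pivot (a point): point on the screw's axis at the boss face, 28 mm below screw_axis; same axes. The loose screw leans about it, up to 0.2 rad about x and about y, so the recess' mouth starts up to 5.6 mm off screw_axis in x and in y. This lean is not measured; it stays where it is pushed (about 3 N sideways at the mouth moves it) and must be felt or seen.
- screw_turn (a joint): turn of the screw in rad, clockwise from above positive; starts at 0 to 0.2, end stop at 1.6. Turning takes about 0.1 N m. Unpressed, it is blocked at about 0.35 by the start of the thread. The thread has caught from about 0.7 and is well in from 1.0.
- screw_press (a joint): how far the screw is pushed down its axis, in m, 0 to 0.007 (hard stop). A spring pushes up with 3 N at 0 and 1.5 N more per mm. It must be held down 3.5 mm or more while turned past 0.35 for the thread to catch; the thread then keeps it 3 to 4.5 mm down when let go. Not caught, it springs back to 0. More than 25 N damages it.
Not all that is in view belongs to the job. What is shaped like the part that bears driver_center but purple, red or turquoise is not meant.

How it is judged:
On the way, in this order (a step that is already met when the one before it is completed fails the run):
1. the driver's bit is fully seated in the recess and pushes the screw down a little, with the driver square to the boss and its tip within 2.5 mm of the axis, before the screw has been turned (x of driver_tip in the frame of screw_axis between -0.0025 and 0.0025 m and y of driver_tip in the frame of screw_axis between -0.0025 and 0.0025 m and z of driver_tip in the frame of screw_axis below -0.013 m and angle between the z axis of driver_tip and the z axis of screw_axis, either way round below 0.1 rad and value of joint screw_turn below 0.4 rad), for 0.2 s.
2. the screw has been turned past 0.95 rad and its thread holds it at least 2.5 mm down with the driver withdrawn (value of joint screw_turn above 0.95 rad and value of joint screw_press above 0.0025 m and z of driver_tip in the frame of screw_axis above 0.005 m), for 0.2 s.
At the end, for the whole second after the job is handed in: the screw is turned past 0.95 rad and stays at least 2.5 mm down by itself; the driver stands upright (within 0.1 rad) in its hole of the holder, its flange on the block (handle centre 100 to 110 mm above the holder's underside, within 9 mm of the row of holes), at rest (value of joint screw_turn above 0.95 rad and value of joint screw_press above 0.0025 m and z of driver_center in the frame of holder between 0.1 and 0.11 m and x of driver_center in the frame of holder between -0.009 and 0.009 m and angle between driver_center's own z axis and vertical below 0.1 rad and linear speed of driver below 0.02 m/s); the robot touches nothing.
It fails at once if the driver is forced: more than 25 N between driver and stand or screw (contact force between driver and stand above 25 N).
It fails at once if the screw is turned by the driver while the driver is more than 0.12 rad out of square (contact force between driver and stand above 2 N and value of joint screw_turn above 0.35 rad and velocity of joint screw_turn above 0.1 rad/s and angle between the z axis of driver_tip and the z axis of screw_axis, either way round above 0.12 rad).
It fails at once if another thing on the desk is shifted by more than 20 mm (distance of any of awl, jar_a, jar_b, jar_c, mug, stapler, mouse from where it was at the start of the episode above 0.02 m).
It also fails if it takes over 72 s, if anything falls off the work surface, if the arm or the gripper's body presses on something with over 40 N, if the wrist force passes 120 N, or if a joint passes its speed limit or range.

## Robot

A 6-joint arm with a two-finger parallel gripper is mounted at the origin on the work surface. World frame = base frame: x ahead of the robot, y to its left, z up, the work surface at z = 0. Lengths are in m, angles in rad, forces in N, time in s.
With the tool pointing down it reaches from about 0.325 to 0.9 m from the base axis. Payload 6.1 kg.
Tool frame: the origin (TCP) lies between the finger pads; the fingertips stand 8 mm ahead of it and the grasp point (between the pads) lies 11 mm behind it; z points along the fingers, y is the direction in which the jaws open and shut (so a half turn about z gives the same grasp; the last joint's range is limited). The gripper opens to 87 mm and grips with 3 to 60 N. Pads are 19 mm wide; open, the fingers measure 117 mm over their backs; the gripper's body (75 mm by 190 mm) begins 51 mm behind the grasp point.
Start: joints at [1.187, 0.22, 1.526, -0, 1.395, -0.126], TCP at [0.159, 0.604, 0.231] pointing down, gripper open.
Joint ranges: [-2.98, 2.98], [-0.91, 2.08], [0.09, 2.57], [-1.24, 4.39], [0.2, 2.65], [-2.68, 2.68]. Speed limits (rad/s): [2.57, 2.57, 3.01, 3.14, 3.14, 3.14].

## Interface

Orientations are given as a unit quaternion [w, x, y, z].
In Python, from plant import r gives the robot as it stands.
- The arm moves only by the tool apply_moves, never from a script. Its arguments are lists of equal length, an entry for each row: "translation": the shift along the tool's x, y, z as a fraction of full scale, a list of three; "dr": the turn, a rotation vector about the tool's x, y, z as a fraction of full scale, a list of three. In form: {"translation": [[x, y, z], ...], "dr": [[ax, ay, az], ...]}. A call has 1 to 12 rows; each row shifts and turns the pose as measured when the row begins, along the tool's axes as they then stand; what a row does not reach is not made up. Full scale, the value 1, is 50 mm for a shift and 30 degrees for a turn. A row lasts 1/8 s, in which the tool goes at most 62.5 mm and 10.7 degrees, less where a joint would pass 70% of its speed; a pose out of reach is approached as far as the arm can. A call with a number of a shift or a turn outside -1 to 1 is refused whole. A call with a gripper value outside its range is refused whole. "claw" is the finger opening in mm, from 0 to 87, set as the call begins (left out, the last holds). The fingers move at their own pace and stop on an object; "grip_force" is the grip in N (left out, the last holds). Time passes only in rows, so rows that do not move let the fingers close. It gives the time, the measured TCP pose, the force and the opening at its end, in the units of the state.
- r.sense(): the state, without advancing time (a new reading comes with each control period).
- r.camera(name): name is "side" or "top" or "wrist"; returns the picture (384x512x3 uint8, red, green, blue); there is no depth.
- r.calibration(name): a dict with "fx", "fy", "cx", "cy" (pixels), "R" (3x3) and "t" (3): a world point X has camera coordinates R X + t; the wrist camera has in their place "tool_from_camera" (4x4, takes a point from camera to tool coordinates, whose origin is the TCP and whose axes are the flange's). Camera axes: x right, y down, z forward; pixel columns grow to the right and rows downward; lengths in m; the calibration is good to about 2 mm. A picture is of the moment at which its call begins: read the wrist's pose just before it. calibration takes no time and is no camera call.
- r.finish_job(): hands the job in, once; it reports no verdict.
The state is a dict: "clock": time; "joint_pos": joint angles; "joint_vel": joint speeds; "tau": joint torques, N m; "position": TCP position; "eef_rot": TCP orientation; "force": force on the tool from outside, world axes, zero at the start; "torque": the same for the moment, N m; "width": opening from 0.0 (shut) to 1.0 (fully open).
Only numpy, scipy, OpenCV 4.12 (cv2) and the standard library are available. Lean on these libraries where they do the work, as an engineer would, in place of code of your own. Each camera call takes 0.05 s, during which the arm holds its last target. There are 200 camera calls.

## Working session

There is one attempt and no reset: what is moved stays moved. The work goes in short steps, Python scripts to look and compute and a tool call to move; the robot and the scene stay as the last step left them, time stands still between calls to the robot, and variables do not carry over. Pictures are saved under pics/ and viewed, about 8 in all and at most 12, crops included, and the job is handed in when it is done.

Besides the shell and the picture viewer there is one more tool, called after ">>>" in YAML: its name, and indented under it one key for each argument. apply_moves: Moves the arm, as the interface text tells. Shift numbers are shares of 50 mm and turn numbers shares of 30 degrees, none past 1 either way. Its arguments: {"type":"object","properties":{"translation":{"type":"array"},"dr":{"type":"array"},"claw":{"type":"number"},"grip_force":{"type":"number"}},"required":["translation","dr"]}

```bash
ls && mkdir -p pics && python3 - <<'E'
from plant import r
import cv2, numpy as np
s=r.sense();print(s)
a=r.camera("top");b=r.camera("side")
cv2.imwrite("pics/top0.png",a[:,:,::-1]);cv2.imwrite("pics/side0.png",b[:,:,::-1])
im=np.vstack([a,b])[:,:,::-1]
im=np.hstack([a,b])[:,:,::-1]
cv2.imwrite("pics/both0.png",cv2.resize(im,(800,300),interpolation=cv2.INTER_AREA))
for n in("top","side","wrist"):print(n,r.calibration(n))
E
```

```text
pics
{'clock': 0.0, 'joint_pos': array([ 1.18691007e+00,  2.21192429e-01,  1.52763674e+00, -1.53696448e-05,
        1.39470025e+00, -1.26077270e-01]), 'joint_vel': array([ 7.03934263e-04,  2.32733587e-03,  3.53914621e-04, -4.73349402e-04,
        3.98956750e-05,  1.19660769e-04]), 'tau': array([-1.28704898e-03, -4.94610322e+01, -3.87367880e+01,  6.97027612e-02,
        5.74625109e-02, -1.57286972e-04]), 'position': array([0.15911385, 0.60376969, 0.22944456]), 'eef_rot': array([-2.36933283e-04,  1.28546399e-01,  9.91703023e-01, -9.38982297e-04]), 'force': array([-0.2478835 ,  0.29522614,  0.41352922]), 'torque': array([-0.00856094,  0.05866247,  0.01830388]), 'width': 1.0015833192952166}
top {'fx': 431.9757140047187, 'fy': 431.9757140047187, 'cx': 255.4870193651621, 'cy': 188.981771057319, 'R': array([[-0.02009508, -0.99955069, -0.02223961],
       [-0.98446223,  0.02366306, -0.17399478],
       [ 0.17444286,  0.01839762, -0.98449541]]), 't': array([-0.01929509,  0.51037504,  1.13313862])}
side {'fx': 443.4120883088149, 'fy': 443.4120883088149, 'cx': 258.57571163970454, 'cy': 191.58236293733248, 'R': array([[-0.77900222, -0.62694552, -0.00973992],
       [-0.48214979,  0.60887453, -0.62992332],
       [ 0.40085799, -0.48601557, -0.77659625]]), 't': array([0.35930237, 0.32030005, 0.76873032])}
wrist {'fx': 334.5092333953445, 'fy': 334.5092333953445, 'cx': 259.2478579354777, 'cy': 188.8014919147952, 'tool_from_camera': array([[-7.86086418e-04, -9.52196756e-01, -3.05484403e-01,
         8.50876246e-02],
       [ 9.99999504e-01, -5.61554486e-04, -8.22875622e-04,
         1.75386983e-04],
       [ 6.11993360e-04, -3.05484899e-01,  9.52196724e-01,
        -1.54577727e-01],
       [ 0.00000000e+00,  0.00000000e+00,  0.00000000e+00,
         1.00000000e+00]])}
```

View pics/top0.png

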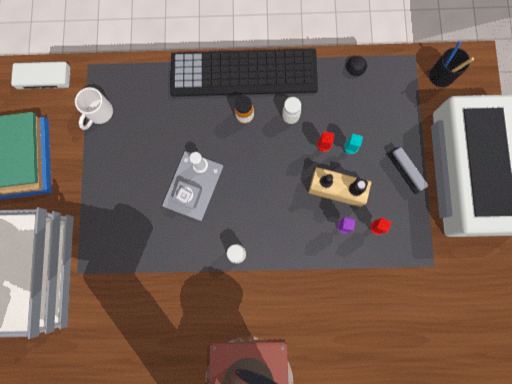

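View pics/side0.png

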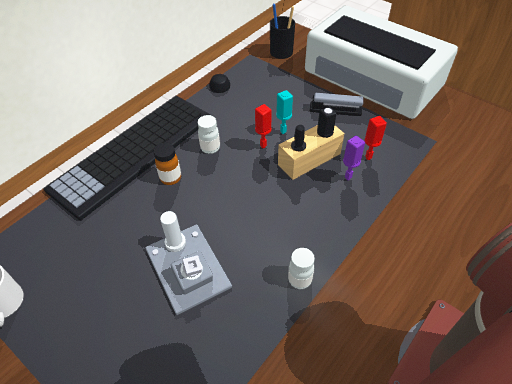

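The top view shows the stand at about (193,185) and the holder at about (340,188), with black handles at (327,180) and (360,187). Coloured lookalikes are at (326,141), (354,144), (347,225) and (381,226). I'll enlarge the holder and the stand from both views to confirm.

```bash
cat > h.py <<'E'
import numpy as np, cv2
from scipy.spatial.transform import Rotation as Ro
from plant import r
def cam(n,s=None):
    c=r.calibration(n);K=np.array([[c['fx'],0,c['cx']],[0,c['fy'],c['cy']],[0,0,1]])
    if n=='wrist':
        T=np.array(c['tool_from_camera']);q=s['eef_rot'];Rt=Ro.from_quat([*q[1:],q[0]]).as_matrix()
        Rc=Rt@T[:3,:3];o=Rt@T[:3,3]+s['position'];return K,Rc.T,-Rc.T@o
    return K,np.array(c['R']),np.array(c['t'])
def ray(C,p):
    K,R,t=C;return -R.T@t,R.T@np.linalg.solve(K,[p[0],p[1],1])
def onz(C,p,z):
    o,d=ray(C,p);return o+d*(z-o[2])/d[2]
def proj(C,X):
    K,R,t=C;x=K@(R@np.array(X)+t);return x[:2]/x[2]
def tri(a,b):
    (o1,d1),(o2,d2)=a,b;A=np.c_[d1,-d2];k=np.linalg.lstsq(A,o2-o1,rcond=None)[0]
    p,q=o1+k[0]*d1,o2+k[1]*d2;return (p+q)/2,np.linalg.norm(p-q)
def tool():
    s=r.sense();q=s['eef_rot'];return s,Ro.from_quat([*q[1:],q[0]])
E
python3 - <<'E'
from h import *
a=cv2.imread("pics/top0.png");b=cv2.imread("pics/side0.png")
f=lambda im,x,y:cv2.resize(im[y:y+75,x:x+100],(400,300),interpolation=cv2.INTER_CUBIC)
cv2.imwrite("pics/crop0.png",np.vstack([np.hstack([f(a,300,155),f(a,145,145)]),np.hstack([f(b,270,100),f(b,140,230)])]))
T=cam('top');S=cam('side')
print(tri(ray(T,(360,185)),ray(S,(327,111))),tri(ray(T,(327,180)),ray(S,(299,128))))
print(tri(ray(T,(184,194)),ray(S,(193,266))))
E
```

```text
(array([ 0.49751755, -0.29455429,  0.13373356]), np.float64(0.0007378303748140572)) (array([ 0.51444993, -0.21237842,  0.13117671]), np.float64(0.002884636790492255))
(array([0.4952239 , 0.16018578, 0.06092986]), np.float64(0.006036264749061795))
```

View pics/crop0.png

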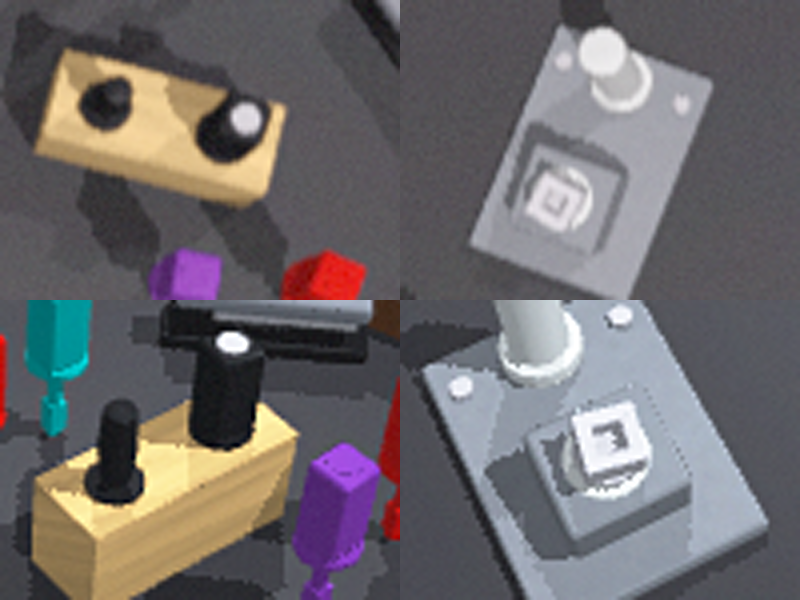

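The thick handle with the bright top at (360,187) triangulates to a top at z≈0.134, which matches the driver's 0.135. The slim one at (327,180) has a flange and a thin grip, so it is the awl. The coloured ones stand on the mat outside the holder. I'll take a close look at the stand on the way.

>>> apply_moves:
  translation:
    - [-0.79,-0.63,-0.05]
    - [-0.79,-0.63,-0.05]
    - [-0.79,-0.63,-0.05]
    - [-0.79,-0.63,-0.05]
    - [-0.79,-0.63,-0.05]
    - [-0.79,-0.63,-0.05]
    - [-0.79,-0.63,-0.05]
    - [-0.79,-0.63,-0.05]
    - [-0.79,-0.63,-0.05]
    - [-0.79,-0.63,-0.05]
    - [-0.6,-0.5,-0.05]
    - [0,0,0]
  dr:
    - [0,0,0]
    - [0,0,0]
    - [0,0,0]
    - [0,0,0]
    - [0,0,0]
    - [0,0,0]
    - [0,0,0]
    - [0,0,0]
    - [0,0,0]
    - [0,0,0]
    - [0,0,0.23]
    - [0,0,0.23]
  claw: 65

```text
clock: 1.6
position: [0.4909, 0.1515, 0.2532]
eef_rot: [-0.002, 0.249, 0.969, -0.004]
force: [-0.1, 0.4, 0.3]
width: 0.745
```

```bash
python3 - <<'E'
from h import *
import json
s=r.sense();w=r.camera('wrist')
np.savez('pics/w1.npz',position=s['position'],eef_rot=s['eef_rot']);cv2.imwrite('pics/w1.png',w[:,:,::-1])
cv2.imwrite('pics/w1v.png',cv2.resize(w[:,:,::-1],(768,576),interpolation=cv2.INTER_CUBIC))
print(s['position'],s['eef_rot'])
C=cam('wrist',s);print(proj(C,[0.495,0.16,0.07]))
E
```

```text
[0.49093532 0.15149033 0.25321084] [-0.00177656  0.24883925  0.96853522 -0.00392311]
[270.04981861 167.20716096]
```

View pics/w1v.png

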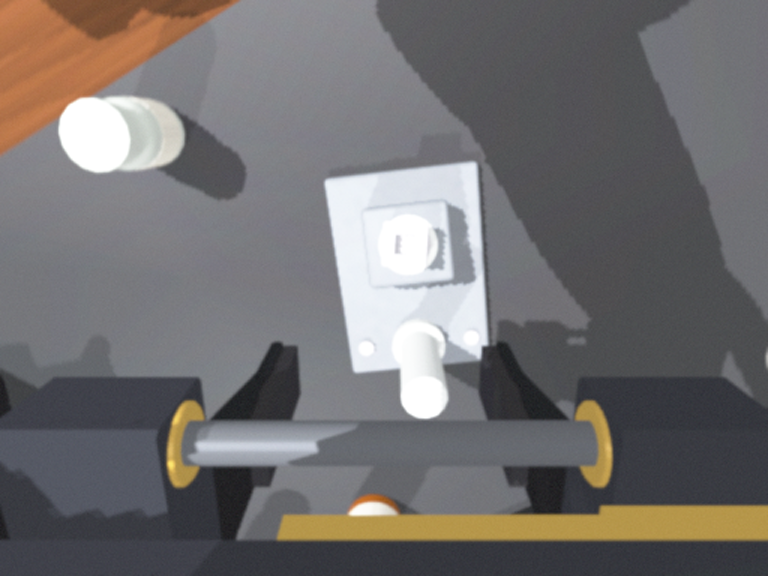

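The view shows the plate corners at enlarged pixels (326,181), (477,162), (489,345) and (354,373). The boss is around (408,245), the recess around (399,243) and the post top at (425,397). Next I'll fit the stand pose.

```bash
python3 - <<'E'
from h import *
z=np.load('pics/w1.npz');C=cam('wrist',z);im=cv2.imread('pics/w1.png');g=cv2.cvtColor(im,6)
T=cam('top');S=cam('side')
hsv=cv2.cvtColor(im,cv2.COLOR_BGR2HSV)
print(g[130:180:10,215:330:6])
m=(g>150).astype(np.uint8);m[255:]=0
n,l,st,ce=cv2.connectedComponentsWithStats(m);i=l[205,265 if l[205,265] else 250];k=(l==i).astype(np.uint8)
c=max(cv2.findContours(k,0,2)[0],key=cv2.contourArea)
q=cv2.approxPolyDP(cv2.convexHull(c),5,True)[:,0];print(q.tolist(),st[i])
# clicked corners
for p in [(326,181),(477,162),(489,345),(354,373)]: print(p,onz(C,np.array(p)/1.5,0.012))
print('post top',onz(C,np.array((425,400))/1.5,0.105),'base',onz(C,np.array((418,343))/1.5,0.014))
print('boss corners')
for p in [(362,210),(446,200),(453,279),(371,287)]:
  for zz in (.044,.050,.056):print(p,zz,onz(C,np.array(p)/1.5,zz)[:2].round(4))
cr=im[125:200,230:310].astype(float);cr=np.clip((cr-150)/105,0,1)**2*255
cv2.imwrite('pics/w1c.png',cv2.resize(cr.astype(np.uint8),(640,600),interpolation=cv2.INTER_CUBIC))
E
```

```text
[[126 242 241 243 241 242 228 226 226 226 225 225 225 223 224 222 235 233
  115 119]
 [124 242 242 241 240 226 234 241 237 237 234 234 230 229 145 141 230 235
  100 120]
 [121 227 242 240 242 245 246 255 255 255 255 255 249 233 170 142 179 236
   89 119]
 [124 144 241 242 242 242 246 255 242 255 255 255 231 163 204 139 174 237
   94 119]
 [121 123 242 242 244 238 242 255 255 255 255 255 250 167 225 143 140 222
   80 118]]
[[317, 108], [325, 228], [320, 238], [297, 254], [236, 248], [216, 120]] [  216   107   110   148 12630]
(326, 181) [0.4295313  0.12675119 0.012     ]
(477, 162) [0.47312951 0.23588509 0.012     ]
(489, 345) [0.61645212 0.17801147 0.012     ]
(354, 373) [0.58406091 0.06247048 0.012     ]
post top [0.58593215 0.12566634 0.105     ] base [0.58469465 0.12563166 0.014     ]
boss corners
(362, 210) 0.044 [0.459  0.1444]
(362, 210) 0.05 [0.4583 0.1452]
(362, 210) 0.056 [0.4576 0.146 ]
(446, 200) 0.044 [0.4819 0.2012]
(446, 200) 0.05 [0.4809 0.2011]
(446, 200) 0.056 [0.4798 0.201 ]
(453, 279) 0.044 [0.5378 0.1788]
(453, 279) 0.05 [0.5358 0.1791]
(453, 279) 0.056 [0.5338 0.1793]
(371, 287) 0.044 [0.5135 0.1211]
(371, 287) 0.05 [0.5119 0.1223]
(371, 287) 0.056 [0.5103 0.1235]
```

View pics/w1c.png

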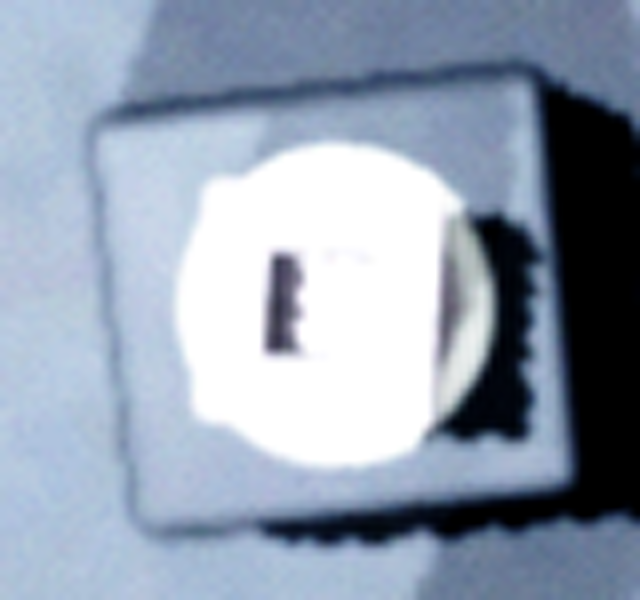

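```bash
python3 - <<'E'
from h import *
z=np.load('pics/w1.npz');C=cam('wrist',z);T=cam('top');S=cam('side')
P=np.array([.4965,.162,.05]);yaw=-.386
Rs=Ro.from_euler('z',yaw)*Ro.from_euler('y',-.2);A=P+Rs.apply([0,0,.028]);print('axis pt',A,Rs.apply([0,0,1]))
for n,c,p in(('w',C,(270.2,162.9)),('t',T,(183.8,195.5)),('s',S,(191.8,265))):
  o,d=ray(c,p);o2,d2=Rs.inv().apply(o-A),Rs.inv().apply(d)
  X=o2-d2*o2[2]/d2[2];print(n,'mouth in axis frame (z=0)',X*1000, 'axis pt px',proj(c,A),'pivot px',proj(c,P))
print('washer',onz(C,(272.1,163.1),.05))
p=proj(T,A)
# top cam check of plate/post: post top
print(onz(T,(196,157.5),.105), 'post exp',P+np.array([.0879,-.0358,0]))
# driver grasp move
s,R=tool();print(R.as_matrix().round(3))
E
```

```text
axis pt [0.49134655 0.16409429 0.07744186] [-0.18405172  0.07479617  0.98006658]
w mouth in axis frame (z=0) [-1.34190861 -1.74283787  0.        ] axis pt px [272.05683558 164.0261719 ] pivot px [271.91572927 163.0914174 ]
t mouth in axis frame (z=0) [ 1.50939888 -4.65446618  0.        ] axis pt px [181.99278822 195.41879503] pivot px [184.6957695  195.13771054]
s mouth in axis frame (z=0) [-3.32272133 -1.45327203  0.        ] axis pt px [190.3346068  263.81712871] pivot px [191.02310521 268.79905949]
washer [0.49660555 0.16217247 0.05      ]
[0.58680293 0.12284904 0.105     ] post exp [0.5844 0.1262 0.05  ]
[[-0.874  0.485 -0.006]
 [ 0.486  0.874 -0.006]
 [ 0.002 -0.008 -1.   ]]
```

>>> apply_moves:
  translation:
    - [-0.49,-0.86,0]
    - [-0.49,-0.86,0]
    - [-0.49,-0.86,0]
    - [-0.49,-0.86,0]
    - [-0.49,-0.86,0]
    - [-0.49,-0.86,0]
    - [-0.49,-0.86,0]
    - [-0.49,-0.86,0]
    - [-0.49,-0.86,0]
    - [0,0,0]
    - [0,0,0]
    - [0,0,0]
  dr:
    - [0,0,0]
    - [0,0,0]
    - [0,0,0]
    - [0,0,0]
    - [0,0,0]
    - [0,0,0]
    - [0,0,0]
    - [0,0,0]
    - [0,0,0]
    - [0,0,0.35]
    - [0,0,0.35]
    - [0,0,0.35]

```text
clock: 3.15
position: [0.4978, -0.3018, 0.25]
eef_rot: [-0.005, 0.497, 0.868, -0.004]
force: [-0.2, 1.1, 0.7]
width: 0.748
```

>>> apply_moves:
  translation:
    - [0,0,0]
    - [0,0,0]
    - [0,0,0]
    - [0,0,0]
    - [0,0,0]
  dr:
    - [0,0,0.35]
    - [0,0,0.35]
    - [0,0,0.35]
    - [0,0,0.35]
    - [0,0,0]

```text
clock: 3.78
position: [0.4975, -0.2985, 0.2473]
eef_rot: [-0.006, 0.778, 0.628, -0.005]
force: [0.6, -1.0, -0.1]
width: 0.747
```

```bash
python3 - <<'E'
from h import *
s,R=tool();w=r.camera('wrist')
np.savez('pics/w2.npz',position=s['position'],eef_rot=s['eef_rot']);cv2.imwrite('pics/w2.png',w[:,:,::-1])
print(s['clock'],s['position'],R.as_matrix().round(3),s['joint_pos'].round(2))
C=cam('wrist',s);p=proj(C,[0.4975,-.2946,.135]);print(p)
x,y=[int(v) for v in p];x0,y0=max(x-100,0),max(y-75,0);print(x0,y0)
cv2.imwrite('pics/w2v.png',cv2.resize(w[y0:y0+150,x0:x0+200,::-1],(800,600),interpolation=cv2.INTER_CUBIC))
E
```

```text
3.775 [ 0.49752391 -0.29853056  0.24734077] [[ 0.211  0.977 -0.016]
 [ 0.978 -0.211  0.002]
 [-0.001 -0.016 -1.   ]] [-0.67  0.11  1.61 -0.01  1.43 -0.46]
[261.07023339 183.03341675]
161 108
```

View pics/w2v.png

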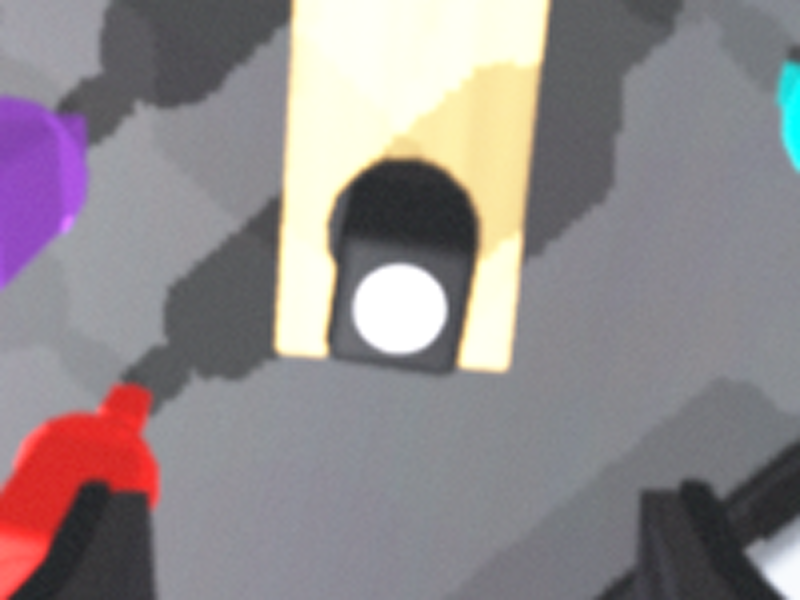

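The handle's square top has its white disc at crop (400,309). The front edge runs from (330,357) to (458,372), and the holder's end edge from (275,355) to (512,372). It is the driver, and black.

```bash
python3 - <<'E'
from h import *
z=np.load('pics/w2.npz');C=cam('wrist',z)
f=lambda p,h:onz(C,(161+p[0]/4,108+p[1]/4),h)
ang=lambda a,b:np.arctan2(*(b-a)[1::-1])
c=f((400,309),.135);print('disc',c)
q=[f(p,.135) for p in((330,357),(458,372),(475,245),(345,240))]
for i in range(4):print(q[i].round(4),ang(q[i],q[(i+1)%4]),np.linalg.norm(q[i]-q[(i+1)%4]))
h=[f(p,.07) for p in((275,355),(512,372),(548,0),(293,0))]
for i in range(4):print('h',h[i].round(4),ang(h[i],h[(i+1)%4]),np.linalg.norm(h[i]-h[(i+1)%4]))
s,R=tool();print('tool y ang',np.arctan2(R.as_matrix()[1,1],R.as_matrix()[0,1]))
print('d tool to (c,z=.094)',R.inv().apply(np.array([c[0],c[1],.094])-s['position'])/.05)
E
```

```text
disc [ 0.49703638 -0.2964809   0.135     ]
[ 0.4803 -0.3038  0.135 ] -0.33084709208586105 0.027297141332558325
[ 0.5061 -0.3127  0.135 ] 1.2474931317157623 0.027953308204712146
[ 0.515  -0.2862  0.135 ] 2.893281747167127 0.02674259333887059
[ 0.4891 -0.2796  0.135 ] -1.9185251948889177 0.02575145573738859
h [ 0.4572 -0.3218  0.07  ] -0.283017972349906 0.06255764996788744
h [ 0.5172 -0.3392  0.07  ] 1.2943912161895774 0.09572382942093456
h [ 0.5434 -0.2472  0.07  ] 2.9298375030981627 0.061621483593097416
h [ 0.4831 -0.2342  0.07  ] -1.8588459494469374 0.09133528767309088
tool y ang -0.21060365592772
d tool to (c,z=.094) [0.0412727  0.03073549 3.06610631]
```

>>> apply_moves:
  translation:
    - [0.04,0.03,0]
    - [0,0,0.7]
    - [0,0,0.7]
    - [0,0,0.7]
    - [0,0,0.6]
    - [0,0,0.35]
    - [0,0,0]
  dr:
    - [-0.03,0,0.19]
    - [0,0,0]
    - [0,0,0]
    - [0,0,0]
    - [0,0,0]
    - [0,0,0]
    - [0,0,0]

```text
clock: 4.7
position: [0.5006, -0.2963, 0.0913]
eef_rot: [0.002, 0.799, 0.601, -0.0]
force: [0.5, 0.1, 0.7]
width: 0.746
```

```bash
python3 - <<'E'
from h import *
s,R=tool();print(s['position'],R.as_matrix().round(3),s['force'])
print('d tool',R.inv().apply(np.array([.497,-.2965,.094])-s['position'])/.05)
E
```

```text
[ 0.5005594  -0.29626008  0.09130238] [[ 0.277  0.961  0.002]
 [ 0.961 -0.277 -0.003]
 [-0.002  0.002 -1.   ]] [0.49961881 0.09088442 0.68284272]
d tool [-0.02443513 -0.06695705 -0.05404898]
```

>>> apply_moves:
  translation:
    - [-0.025,-0.07,-0.05]
    - [0,0,0]
  dr:
    - [0,0,0.03]
    - [0,0,0]

```text
clock: 4.95
position: [0.498, -0.2975, 0.0965]
eef_rot: [0.003, 0.803, 0.595, 0.0]
force: [0.4, -0.9, 0.1]
width: 0.746
```

>>> apply_moves:
  translation:
    - [0,0,0]
    - [0,0,0]
    - [0,0,0]
    - [0,0,0]
    - [0,0,0]
    - [0,0,0]
    - [0,0,0]
  dr:
    - [0,0,0]
    - [0,0,0]
    - [0,0,0]
    - [0,0,0]
    - [0,0,0]
    - [0,0,0]
    - [0,0,0]
  claw: 0
  grip_force: 50

```text
clock: 5.82
position: [0.4991, -0.2985, 0.099]
eef_rot: [0.005, 0.803, 0.596, 0.001]
force: [-0.3, 0.7, 1.4]
width: 0.339
```

```bash
python3 - <<'E'
from h import *
s,R=tool();print(s['position'],R.as_matrix().round(3),s['force'],s['torque'],s['joint_pos'].round(2))
np.savez('pics/grasp.npz',position=s['position'],eef_rot=s['eef_rot'])
E
```

```text
[ 0.49906866 -0.29851568  0.09896761] [[ 0.291  0.957  0.007]
 [ 0.957 -0.291 -0.008]
 [-0.005  0.009 -1.   ]] [-0.32142884  0.73442519  1.40857799] [-0.09440366  0.15095391 -0.0008695 ] [-0.67  0.24  1.76 -0.    1.13 -0.38]
```

>>> apply_moves:
  translation:
    - [0,0,-0.4]
    - [0,0,-0.7]
    - [0,0,-0.7]
    - [0,0,-0.7]
    - [0,0,-0.7]
    - [0,0,-0.4]
    - [0,0,0]
  dr:
    - [0,0,0]
    - [0,0,0]
    - [0,0,0]
    - [0,0,0]
    - [0,0,0]
    - [0,0,0]
    - [0,0,0]

```text
clock: 6.7
position: [0.4975, -0.2966, 0.2914]
eef_rot: [0.007, 0.803, 0.596, 0.001]
force: [-0.2, 0.5, -2.0]
width: 0.342
```

```bash
cat >> h.py <<'E'
P0=np.array([.4965,.162,.05]);RS=Ro.from_euler('z',-.386)*Ro.from_euler('y',-.2);AX=P0+RS.apply([0,0,.028])
L=.089  # TCP -> tip
def goal(x,y,zt,turn=0.,k=1,lean=(0,0)):
    """tool pose for tip at (x,y,zt) m in axis frame, handle yawed by turn (cw+) from recess at 0; k quarter turns; lean = rot about x,y"""
    Rz=RS*Ro.from_rotvec([lean[0],lean[1],0])*Ro.from_euler('z',k*np.pi/2-turn)
    # tool: z down axis, y along driver x-dir
    X=Rz.as_matrix();y=X[:,0];z=-X[:,2];x=np.cross(y,z);Rt=Ro.from_matrix(np.c_[x,y,z])
    tip=AX+RS.apply([x_:=x[0]*0,0,0]) if 0 else AX
    return Rt
def tgt(x,y,zt,**k):
    Rt=goal(x,y,zt,**k);tip=AX+RS.apply([x,y,zt]);return tip-Rt.apply([0,0,L]),Rt
def delta(pos,Rt):
    s,R=tool();d=R.inv().apply(pos-s['position'])/.05;rv=(R.inv()*Rt).as_rotvec(degrees=True)/30
    return d,rv
def tipstate():
    s,R=tool();tip=s['position']+R.apply([0,0,L]);Rr=RS.inv()*R;z=-Rr.apply([0,0,1]);y=Rr.apply([0,1,0])
    print('t',round(s['clock'],2),'tip mm',(RS.inv().apply(tip-AX)*1000).round(1),'axis xy',z[:2].round(3),'yaw y',np.arctan2(y[1],y[0]).round(3),
     'F',RS.inv().apply(s['force']).round(1),'T',RS.inv().apply(s['torque']).round(2),'j6',s['joint_pos'][5].round(2),'w',round(s['width'],3))
E
python3 - <<'E'
from h import *
tipstate();s,R=tool();print(s['position'])
for z in (.06,):
  p,Rt=tgt(-.0015,-.002,z,turn=.1,k=1);print(p,Rt.as_matrix().round(3),delta(p,Rt))
E
```

```text
t 6.7 tip mm [ 201.5 -424.9   86.6] axis xy [0.186 0.005] yaw y 0.093 F [-0.8  0.4 -1.9] T [-0.09  0.04 -0.01] j6 -0.38 w 0.342
[ 0.49748264 -0.29656318  0.29136931]
[0.46180794 0.17393955 0.22317378] [[-0.866  0.465  0.184]
 [ 0.46   0.885 -0.075]
 [-0.198  0.02  -0.98 ]] (array([ 8.804869  , -3.43305871,  1.26761229]), array([-0.28235234, -0.26537592, -2.62566695]))
```

>>> apply_moves:
  translation:
    - [0.8,-0.31,0]
    - [0.8,-0.31,0]
    - [0.8,-0.31,0]
    - [0.8,-0.31,0]
    - [0.8,-0.31,0]
    - [0.8,-0.31,0]
    - [0.8,-0.31,0]
    - [0.8,-0.31,0]
    - [0.8,-0.31,0]
    - [0.8,-0.31,0]
    - [0.5,-0.2,0]
    - [0,0,0]
  dr:
    - [0,0,0]
    - [0,0,0]
    - [0,0,0]
    - [0,0,0]
    - [0,0,0]
    - [0,0,0]
    - [0,0,0]
    - [0,0,0]
    - [0,0,0]
    - [0,0,0]
    - [0,0,0]
    - [0,0,-0.35]

```text
clock: 8.2
position: [0.4552, 0.1731, 0.2769]
eef_rot: [0.001, 0.745, 0.667, -0.004]
force: [0.5, -0.4, -2.1]
width: 0.342
```

>>> apply_moves:
  translation:
    - [0,0,0]
    - [0,0,0]
    - [0,0,0]
    - [0,0,0]
    - [0,0,0]
    - [0,0,0]
    - [0,0,0]
  dr:
    - [0,0,-0.35]
    - [0,0,-0.35]
    - [0,0,-0.35]
    - [0,0,-0.35]
    - [0,0,-0.35]
    - [0,0,-0.35]
    - [0,0,0]

```text
clock: 9.07
position: [0.4501, 0.1733, 0.2696]
eef_rot: [-0.007, 0.275, 0.961, -0.006]
force: [0.2, -0.6, -0.9]
width: 0.341
```

```bash
python3 - <<'E'
import re
t=open('h.py').read()
a=t.index('def goal');b=t.index('def delta')
t=t[:a]+'''def tgt(x,y,zt,turn=0.,k=1,lean=(0,0)):
    """tool pose with the tip at (x,y,zt) in the axis frame, turned cw by turn"""
    X=(RS*Ro.from_rotvec([*lean,0])*Ro.from_euler('z',k*np.pi/2-turn)).as_matrix()
    y_,z_=X[:,0],-X[:,2];Rt=Ro.from_matrix(np.c_[np.cross(y_,z_),y_,z_])
    return AX+RS.apply([x,y,zt])-Rt.apply([0,0,L]),Rt
'''+t[b:]
open('h.py','w').write(t)
from h import *
tipstate()
for z in (.09,.05,):
  p,Rt=tgt(-.0015,-.002,z,turn=.1,k=1);print(p,delta(p,Rt))
E
```

```text
t 9.07 tip mm [-21.4  -8.2 109.6] axis xy [0.21  0.014] yaw y 1.406 F [ 0.2 -0.4 -1. ] T [-0.05 -0.01 -0.05] j6 -0.81 w 0.341
[0.45628639 0.17618343 0.25257578] (array([-0.07782716,  0.1189982 ,  0.33833089]), array([-0.08149682, -0.39741442, -0.13352906]))
[0.46364846 0.17319159 0.21337311] (array([-0.2417233 ,  0.15864686,  1.12035777]), array([-0.08149682, -0.39741442, -0.13352906]))
```

>>> apply_moves:
  translation:
    - [-0.04,0.06,0.17]
    - [-0.04,0.06,0.17]
    - [0,0,0]
    - [0,0,0]
  dr:
    - [-0.04,-0.2,-0.05]
    - [-0.04,-0.2,-0.05]
    - [0,0,0]
    - [0,0,0]

```text
clock: 9.57
position: [0.4564, 0.1755, 0.2509]
eef_rot: [0.1, 0.254, 0.962, -0.015]
force: [0.6, 0.4, -1.1]
width: 0.342
```

```bash
python3 - <<'E'
from h import *
tipstate();print(delta(*tgt(-.0015,-.002,.04,turn=.16)))
s,R=tool();w=r.camera('wrist');np.savez('pics/w3.npz',position=s['position'],eef_rot=s['eef_rot']);cv2.imwrite('pics/w3.png',w[:,:,::-1])
C=cam('wrist',s);print('exp tip px',proj(C,s['position']+R.apply([0,0,L])),'axis',proj(C,AX))
cr=w[90:240,160:360,::-1].astype(float)
cv2.imwrite('pics/w3v.png',cv2.resize(cr.astype(np.uint8),(800,600),interpolation=cv2.INTER_CUBIC))
E
```

```text
t 9.57 tip mm [-1.3 -3.  88.3] axis xy [-0.002  0.005] yaw y 1.44 F [ 0.2  0.6 -1.1] T [-0.    0.14 -0.03] j6 -0.73 w 0.342
(array([0.00412682, 0.01536758, 0.96514181]), array([-0.00794125,  0.00524015,  0.05588843]))
exp tip px [259.48307196 197.22516465] axis [262.92492248 169.4060513 ]
```

View pics/w3v.png

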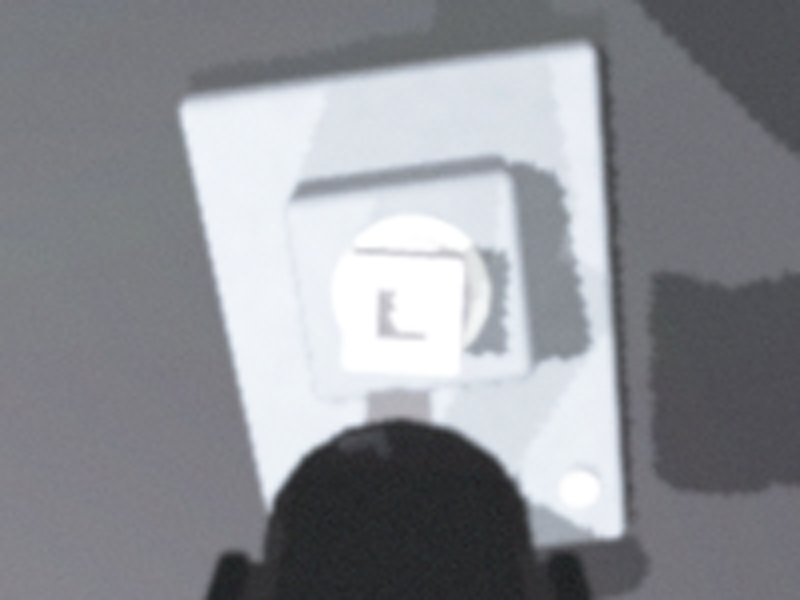

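Here the head corners are at crop (358,250), (465,255), (462,375) and (343,372), with the recess centre near (405,313). The bit runs from x=367 to 432 with its visible end at y≈388. The mouth comes out at about (-1.2,-1.6) mm in the axis frame, the same as before, and the screw's turn is about 0.17. I'll lower for a close check.

>>> apply_moves:
  translation:
    - [0,0.02,0.5]
    - [0,0,0.5]
    - [0,0,0.35]
    - [0,0,0]
  dr:
    - [-0.01,0,0.06]
    - [0,0,0]
    - [0,0,0]
    - [0,0,0]

```text
clock: 10.12
position: [0.4726, 0.1702, 0.1851]
eef_rot: [0.1, 0.273, 0.957, -0.01]
force: [-0.4, 1.0, -1.2]
width: 0.342
```

```bash
python3 - <<'E'
from h import *
tipstate()
s,R=tool();w=r.camera('wrist');np.savez('pics/w4.npz',position=s['position'],eef_rot=s['eef_rot']);cv2.imwrite('pics/w4.png',w[:,:,::-1])
sd=r.camera('side');tp=r.camera('top');cv2.imwrite('pics/s4.png',sd[:,:,::-1]);cv2.imwrite('pics/t4.png',tp[:,:,::-1])
C=cam('wrist',s);S=cam('side');t=s['position']+R.apply([0,0,L]);m=AX+RS.apply([-.0012,-.0016,0])
print('exp tip px',proj(C,t),'mouth',proj(C,m),'side tip',proj(S,t),'mouth',proj(S,m))
a=cv2.resize(w[130:230,200:320,::-1],(480,400),interpolation=cv2.INTER_CUBIC)
b=cv2.resize(sd[215:295,160:224,::-1],(320,400),interpolation=cv2.INTER_CUBIC)
f=lambda u:(np.clip((u.astype(float)-60)/195,0,1)**1.5*255).astype(np.uint8)
cv2.imwrite('pics/w4v.png',np.hstack([f(a),b]))
E
```

```text
t 10.12 tip mm [ 2.2 -1.2 20.4] axis xy [-0.001 -0.002] yaw y 1.4 F [-1.   0.8 -1. ] T [-0.05  0.21 -0.07] j6 -0.7 w 0.342
exp tip px [259.49929204 197.21458922] mouth [258.30148117 185.26496837] side tip [189.91245768 258.67731052] mouth [191.39448356 263.9948758 ]
```

View pics/w4v.png

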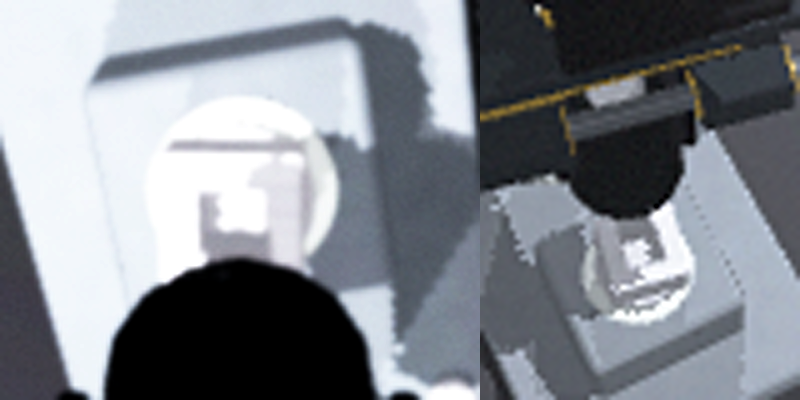

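```bash
sed -i "s/^L=.*/L=np.array([.0017,-.0003,.089])  # TCP -> tip, tool axes/; s/\[0,0,L\]/L/g" h.py && python3 - <<'E'
from h import *
tipstate();print(delta(*tgt(-.0007,-.0014,.008,turn=.17)));print(delta(*tgt(-.0007,-.0014,-.008,turn=.17)))
E
```

```text
t 10.28 tip mm [ 2.   0.1 22.6] axis xy [-0.005 -0.004] yaw y 1.401 F [-0.2  0.2 -0.6] T [-0.04  0.17 -0.02] j6 -0.7 w 0.338
(array([ 0.04221309, -0.03091782,  0.2913186 ]), array([ 0.00973213,  0.00804811, -0.00051393]))
(array([ 0.04356133, -0.03254862,  0.61131161]), array([ 0.00973213,  0.00804811, -0.00051393]))
```

>>> apply_moves:
  translation:
    - [0.02,-0.015,0.1]
    - [0.02,-0.015,0.1]
    - [0,0,0.08]
    - [0,0,0]
  dr:
    - [0.01,0.01,0]
    - [0,0,0]
    - [0,0,0]
    - [0,0,0]

```text
clock: 10.78
position: [0.4747, 0.1702, 0.1744]
eef_rot: [0.1, 0.273, 0.957, -0.01]
force: [-0.9, -0.4, -1.6]
width: 0.339
```

```bash
python3 - <<'E'
from h import *
tipstate();print(delta(*tgt(-.0007,-.0014,.004,turn=.17)));tipstate()
w=r.camera('wrist');tipstate();cv2.imwrite('pics/w5.png',w[:,:,::-1])
E
```

```text
t 10.78 tip mm [ 0.3 -0.5  9.5] axis xy [-0.001 -0.002] yaw y 1.401 F [-1.  -0.6 -1.4] T [-0.04  0.12  0.02] j6 -0.7 w 0.339
(array([ 0.01524688, -0.01823658,  0.11092425]), array([ 0.00379055,  0.00139633, -0.00056628]))
t 10.78 tip mm [ 0.3 -0.5  9.5] axis xy [-0.001 -0.002] yaw y 1.401 F [-1.  -0.6 -1.4] T [-0.04  0.12  0.02] j6 -0.7 w 0.339
t 10.82 tip mm [ 0.4 -0.3  9.8] axis xy [-0.001 -0.002] yaw y 1.401 F [-0.1  0.1 -1.1] T [-0.04  0.17 -0.01] j6 -0.7 w 0.342
```

>>> apply_moves:
  translation:
    - [0.02,-0.025,0.06]
    - [0.01,-0.01,0.06]
    - [0.005,0,0.06]
  dr:
    - [0,0,0]
    - [0,0,0]
    - [0,0,0]

```text
clock: 11.2
position: [0.4743, 0.169, 0.1653]
eef_rot: [0.1, 0.273, 0.957, -0.01]
force: [0.1, -0.4, -1.6]
width: 0.338
```

```bash
python3 - <<'E'
from h import *
tipstate();print(delta(*tgt(-.0007,-.0014,-.004,turn=.17)))
E
```

```text
t 11.2 tip mm [-1.4 -1.7  0.6] axis xy [-0.002 -0.003] yaw y 1.4 F [-0.1 -0.3 -1.6] T [0.05 0.15 0.03] j6 -0.7 w 0.338
(array([-0.01579868,  0.01261934,  0.09178195]), array([ 0.00533641,  0.00285884, -0.00058552]))
```

>>> apply_moves:
  translation:
    - [-0.01,0.01,0.06]
    - [0,0,0.06]
  dr:
    - [0,0,0]
    - [0,0,0]

```text
clock: 11.45
position: [0.4761, 0.1689, 0.1598]
eef_rot: [0.1, 0.273, 0.957, -0.01]
force: [-4.8, 0.0, 6.6]
width: 0.342
```

```bash
python3 - <<'E'
from h import *
tipstate()
E
```

```text
t 11.45 tip mm [-0.8 -1.1 -5.1] axis xy [-0.002 -0.003] yaw y 1.4 F [-3.1 -1.8  7.4] T [-0.27  0.73 -0.03] j6 -0.69 w 0.342
```

>>> apply_moves:
  translation:
    - [0.02,-0.01,-0.02]
    - [0.01,-0.01,0.04]
    - [0,0,0.04]
  dr:
    - [0,0,0]
    - [0,0,0]
    - [0,0,0]

```text
clock: 11.82
position: [0.4768, 0.1683, 0.1578]
eef_rot: [0.103, 0.273, 0.956, -0.009]
force: [-1.1, -0.4, 4.4]
width: 0.341
```

```bash
python3 - <<'E'
from h import *
tipstate()
E
```

```text
t 11.82 tip mm [ 0.1 -1.2 -7.3] axis xy [-0.006 -0.004] yaw y 1.4 F [-0.  -0.8  4.5] T [-0.26  0.22 -0.05] j6 -0.69 w 0.341
```

>>> apply_moves:
  translation:
    - [0.005,0,0.05]
    - [0.005,0,0.05]
  dr:
    - [0,0,0]
    - [0,0,0]

```text
clock: 12.08
position: [0.4776, 0.168, 0.1532]
eef_rot: [0.103, 0.273, 0.956, -0.009]
force: [-0.0, -3.4, 1.5]
width: 0.34
```

```bash
python3 - <<'E'
from h import *
tipstate()
s,R=tool();C=cam('wrist',s);w=r.camera('wrist');print(proj(C,s['position']+R.apply(L)))
a=cv2.resize(w[130:230,200:320,::-1],(480,400),interpolation=cv2.INTER_CUBIC)
sd=r.camera('side')
b=cv2.resize(sd[215:295,160:224,::-1],(320,400),interpolation=cv2.INTER_CUBIC)
f=lambda u:(np.clip((u.astype(float)-60)/195,0,1)**1.5*255).astype(np.uint8)
cv2.imwrite('pics/w6v.png',np.hstack([f(a),b]))
E
```

```text
t 12.07 tip mm [  0.1  -1.2 -12. ] axis xy [-0.007 -0.004] yaw y 1.401 F [ 1.6 -3.2  1.2] T [-0.68 -0.36  0.03] j6 -0.69 w 0.34
[259.10889202 195.12724849]
```

>>> apply_moves:
  translation:
    - [0,0.01,0.05]
    - [0,0.01,0.05]
    - [0,0,0.04]
  dr:
    - [-0.005,0.01,0]
    - [0,0,0]
    - [0,0,0]

```text
clock: 12.55
position: [0.48, 0.1675, 0.1471]
eef_rot: [0.101, 0.273, 0.957, -0.008]
force: [-4.1, -2.3, 10.3]
width: 0.339
```

```bash
python3 - <<'E'
from h import *
tipstate()
E
```

```text
t 12.55 tip mm [  0.7  -0.6 -18.4] axis xy [-0.003 -0.006] yaw y 1.4 F [-0.8 -3.7 10.7] T [-0.88  0.36  0.02] j6 -0.7 w 0.339
```

>>> apply_moves:
  translation:
    - [0.01,0.005,0.01]
    - [0,0.005,0.02]
  dr:
    - [0,0,0]
    - [0,0,0]

```text
clock: 12.8
position: [0.4802, 0.1677, 0.1468]
eef_rot: [0.101, 0.273, 0.957, -0.008]
force: [-4.6, -4.0, 10.1]
width: 0.34
```

```bash
python3 - <<'E'
from h import *
tipstate()
E
```

```text
t 12.8 tip mm [  0.8  -0.4 -18.7] axis xy [-0.002 -0.005] yaw y 1.4 F [-0.7 -5.4 10.4] T [-1.24  0.37  0.02] j6 -0.7 w 0.34
```

>>> apply_moves:
  translation:
    - [0,-0.015,0.015]
    - [0,-0.005,0.02]
    - [0,-0.005,0.02]
  dr:
    - [0,0,0.2]
    - [0,0,0.2]
    - [0,0,0.2]

```text
clock: 13.18
position: [0.4798, 0.167, 0.1463]
eef_rot: [0.1, 0.424, 0.9, 0.008]
force: [-4.3, -2.9, 9.5]
width: 0.343
```

```bash
python3 - <<'E'
from h import *
tipstate()
E
```

```text
t 13.18 tip mm [  0.6  -0.6 -19.2] axis xy [-0.001 -0.006] yaw y 1.076 F [-1.  -4.3  9.8] T [-1.08  0.43  0.1 ] j6 -0.38 w 0.343
```

>>> apply_moves:
  translation:
    - [0,-0.01,0.01]
    - [0,-0.005,0.015]
    - [0,-0.005,0.015]
    - [0,-0.005,0.015]
  dr:
    - [0,0,0.25]
    - [0,0,0.25]
    - [0,0,0.25]
    - [0,0,0.25]

```text
clock: 13.68
position: [0.4789, 0.1666, 0.1465]
eef_rot: [0.093, 0.649, 0.754, 0.034]
force: [-5.0, -1.9, 10.6]
width: 0.34
```

```bash
python3 - <<'E'
from h import *
tipstate()
E
```

```text
t 13.68 tip mm [  0.3  -0.5 -18.8] axis xy [ 0.001 -0.006] yaw y 0.534 F [-1.8 -3.6 11.1] T [-1.16  0.41  0.07] j6 0.16 w 0.34
```

>>> apply_moves:
  translation:
    - [0,-0.005,0.015]
    - [0,-0.005,0.015]
    - [0,-0.005,0.015]
    - [0,-0.005,0.015]
  dr:
    - [0,0,0.25]
    - [0,0,0.25]
    - [0,0,0.22]
    - [0,0,0.2]

```text
clock: 14.18
position: [0.478, 0.1668, 0.1463]
eef_rot: [0.081, 0.815, 0.57, 0.056]
force: [-3.4, -3.3, 10.5]
width: 0.342
```

```bash
python3 - <<'E'
from h import *
tipstate()
E
```

```text
t 14.18 tip mm [ -0.1  -0.3 -18.8] axis xy [ 0.003 -0.005] yaw y 0.035 F [ 0.2 -4.4 10.7] T [-1.15  0.36  0.07] j6 0.66 w 0.342
```

>>> apply_moves:
  translation:
    - [-0.015,0,-0.06]
    - [-0.005,0,-0.08]
    - [0,0,-0.1]
  dr:
    - [0,0,-0.15]
    - [0,0,0]
    - [0,0,0]

```text
clock: 14.55
position: [0.4742, 0.1675, 0.1568]
eef_rot: [0.081, 0.793, 0.601, 0.052]
force: [1.0, -0.7, -1.0]
width: 0.341
```

```bash
python3 - <<'E'
from h import *
tipstate()
E
```

```text
t 14.55 tip mm [-2.2 -1.1 -7.8] axis xy [ 0.007 -0.006] yaw y 0.112 F [ 1.  -0.3 -1.2] T [-0.08 -0.15  0.01] j6 0.58 w 0.341
```

>>> apply_moves:
  translation:
    - [0,0.03,-0.15]
    - [0,0.01,-0.2]
    - [0,0,-0.4]
    - [0,0,-0.5]
    - [0,0,0]
  dr:
    - [0,0,0]
    - [0,0,0]
    - [0,0,0]
    - [0,0,0]
    - [0,0,0]

```text
clock: 15.18
position: [0.4638, 0.172, 0.2216]
eef_rot: [0.08, 0.794, 0.601, 0.052]
force: [0.2, 0.5, -2.0]
width: 0.344
```

```bash
python3 - <<'E'
from h import *
tipstate()
g=np.load('pics/grasp.npz');Rg=Ro.from_quat(np.r_[g['eef_rot'][1:],g['eef_rot'][0]])
s,R=tool();print(s['position'],(R.inv()*Rg).as_rotvec(degrees=True)/30)
w=r.camera('wrist');np.savez('pics/w7.npz',position=s['position'],eef_rot=s['eef_rot']);cv2.imwrite('pics/w7.png',w[:,:,::-1])
sd=r.camera('side');cv2.imwrite('pics/s7.png',sd[:,:,::-1])
a=cv2.resize(w[100:250,190:340,::-1],(450,450),interpolation=cv2.INTER_CUBIC)
b=cv2.resize(sd[215:305,155:225,::-1],(350,450),interpolation=cv2.INTER_CUBIC)
f=lambda u:(np.clip((u.astype(float)-60)/195,0,1)**1.5*255).astype(np.uint8)
cv2.imwrite('pics/w7v.png',np.hstack([f(a),b]))
E
```

```text
t 15.18 tip mm [-0.5 -0.8 58. ] axis xy [ 0.009 -0.007] yaw y 0.11 F [-0.4  0.6 -2. ] T [-0.1   0.2   0.06] j6 0.58 w 0.344
[0.4637791  0.17195201 0.22161485] [0.3471765  0.01309147 0.03593445]
```

View pics/w7v.png

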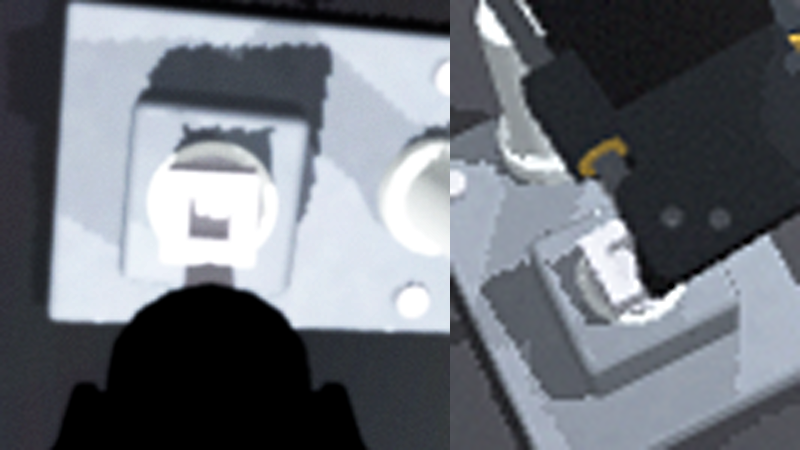

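The view shows the head now parallel to the image edges, about -0.13 rad from the boss. Modulo a quarter turn that is a turn of about 1.44, which matches my commanded estimate of 1.4. Returning the driver.

>>> apply_moves:
  translation:
    - [0,0,-0.3]
    - [0,0,-0.7]
    - [0,0,-0.4]
    - [-0.88,0.34,0]
    - [-0.88,0.34,0]
    - [-0.88,0.34,0]
    - [-0.88,0.34,0]
    - [-0.88,0.34,0]
    - [-0.88,0.34,0]
    - [-0.88,0.34,0]
    - [-0.88,0.34,0]
    - [-0.6,0.25,0]
  dr:
    - [0.35,0.01,0.04]
    - [0,0,0]
    - [0,0,0]
    - [0,0,0]
    - [0,0,0]
    - [0,0,0]
    - [0,0,0]
    - [0,0,0]
    - [0,0,0]
    - [0,0,0]
    - [0,0,0]
    - [0,0,0]

```text
clock: 16.77
position: [0.4835, -0.247, 0.2713]
eef_rot: [-0.009, 0.803, 0.595, -0.016]
force: [-0.2, -0.2, -0.9]
width: 0.341
```

```bash
python3 - <<'E'
from h import *
g=np.load('pics/grasp.npz');Rg=Ro.from_quat(np.r_[g['eef_rot'][1:],g['eef_rot'][0]])
s,R=tool();print(s['clock'],s['position'],s['width'],R.inv().apply(g['position']-s['position'])/.05,(R.inv()*Rg).as_rotvec(degrees=True)/30)
E
```

```text
16.775 [ 0.48345145 -0.24701705  0.27133302] 0.3412071151091072 [-0.84289285  0.71004047  3.43914381] [-0.0797149   0.01854108  0.00043559]
```

>>> apply_moves:
  translation:
    - [-0.45,0.36,0]
    - [-0.4,0.34,0]
    - [0,0,0.4]
    - [0,0,0.4]
    - [0,0,0.4]
    - [0,0,0.3]
    - [0,0,0]
  dr:
    - [-0.08,0.02,0]
    - [0,0,0]
    - [0,0,0]
    - [0,0,0]
    - [0,0,0]
    - [0,0,0]
    - [0,0,0]

```text
clock: 17.65
position: [0.5006, -0.3019, 0.1811]
eef_rot: [-0.003, 0.805, 0.593, -0.001]
force: [0.2, 1.1, -1.6]
width: 0.341
```

```bash
cat > g.py <<'E'
from h import *
g=np.load('pics/grasp.npz');Rg=Ro.from_quat(np.r_[g['eef_rot'][1:],g['eef_rot'][0]])
s,R=tool();print(s['clock'],s['position'],s['width'],R.inv().apply(g['position']-s['position'])/.05,(R.inv()*Rg).as_rotvec(degrees=True)/30,s['force'])
E
python3 g.py
```

```text
17.65 [ 0.50060669 -0.30191816  0.18113047] 0.34063864655476533 [ 0.05383947 -0.04085726  1.64356419] [-0.02786996 -0.01250348 -0.01361515] [ 0.21317019  1.14169737 -1.56666364]
```

>>> apply_moves:
  translation:
    - [0.05,-0.04,0.1]
    - [0.01,0,0.2]
    - [0.01,0,0.25]
    - [0,0,0.25]
    - [0,0,0.2]
  dr:
    - [-0.03,-0.01,-0.01]
    - [0,0,0]
    - [0,0,0]
    - [0,0,0]
    - [0,0,0]

```text
clock: 18.27
position: [0.5004, -0.2991, 0.1324]
eef_rot: [0.008, 0.804, 0.595, 0.001]
force: [-0.3, -0.4, -0.5]
width: 0.34
```

```bash
python3 g.py
```

```text
18.275 [ 0.5004102  -0.2990657   0.13241553] 0.33959769992062605 [ 0.00755674 -0.03792691  0.66846889] [ 0.00818279  0.0036445  -0.00149182] [-0.25565793 -0.42347145 -0.54378984]
```

In the hole with the tip at about z=0.043 and no side force.

>>> apply_moves:
  translation:
    - [0.01,-0.03,0.25]
    - [0,0,0.2]
    - [0,0,0.12]
  dr:
    - [0.01,0,0]
    - [0,0,0]
    - [0,0,0]

```text
clock: 18.65
position: [0.4996, -0.2983, 0.1012]
eef_rot: [0.005, 0.804, 0.595, -0.0]
force: [0.2, 0.8, -1.7]
width: 0.343
```

```bash
python3 g.py
```

```text
18.65 [ 0.49958687 -0.29830331  0.10121543] 0.3425110809986486 [-0.00677144 -0.00905561  0.04492978] [-0.00155654  0.00306319 -0.00161013] [ 0.21094416  0.75773071 -1.66795305]
```

>>> apply_moves:
  translation:
    - [0,0,0.07]
    - [0,0,0.05]
  dr:
    - [0,0,0]
    - [0,0,0]

```text
clock: 18.9
position: [0.4997, -0.2983, 0.0986]
eef_rot: [0.005, 0.803, 0.595, -0.001]
force: [-9.0, 6.8, 22.5]
width: 0.341
```

```bash
python3 g.py
```

```text
18.9 [ 0.49967343 -0.2982972   0.09864652] 0.34053192319940695 [-0.00774399 -0.01025597 -0.00644022] [-0.00461685  0.00261377 -0.00076368] [-8.95513606  6.79210669 22.47127146]
```

>>> apply_moves:
  translation:
    - [0,0,-0.01]
    - [0,0,0]
    - [0,0,0]
    - [0,0,0]
    - [0,0,0]
  dr:
    - [0,0,0]
    - [0,0,0]
    - [0,0,0]
    - [0,0,0]
    - [0,0,0]
  claw: 60

```text
clock: 19.52
position: [0.501, -0.2992, 0.1006]
eef_rot: [0.007, 0.803, 0.595, -0.0]
force: [-0.2, -0.2, 0.2]
width: 0.684
```

>>> apply_moves:
  translation:
    - [0,0,-0.3]
    - [0,0,-0.6]
    - [0,0,-0.7]
    - [0,0,-0.7]
    - [0,0,-0.7]
    - [0,0,-0.4]
    - [0,0,0]
    - [0,0,0]
  dr:
    - [0,0,0]
    - [0,0,0]
    - [0,0,0]
    - [0,0,0]
    - [0,0,0]
    - [0,0,0]
    - [0,0,0]
    - [0,0,0]

```text
clock: 20.52
position: [0.4996, -0.2974, 0.2818]
eef_rot: [0.008, 0.803, 0.595, 0.0]
force: [-0.2, -0.2, -1.1]
width: 0.689
```

```bash
python3 g.py && python3 - <<'E'
from h import *
a=r.camera('side');b=cv2.imread('pics/side0.png')[:,:,::-1];w=r.camera('wrist')
f=lambda im,x,y:cv2.resize(im[y:y+75,x:x+100,::-1],(400,300),interpolation=cv2.INTER_CUBIC)
W=cv2.resize(w[:,:,::-1],(400,300),interpolation=cv2.INTER_AREA)
cv2.imwrite('pics/end.png',np.vstack([np.hstack([f(b,140,230),f(a,140,230)]),np.hstack([f(a,270,90),W])]))
E
```

```text
20.525 [ 0.4996248  -0.29735474  0.28183678] 0.6886640174514509 [ 0.00868651 -0.05466212  3.65705512] [ 0.00884256  0.0076065  -0.00087681] [-0.22474469 -0.17846527 -1.10019809]
```

View pics/end.png

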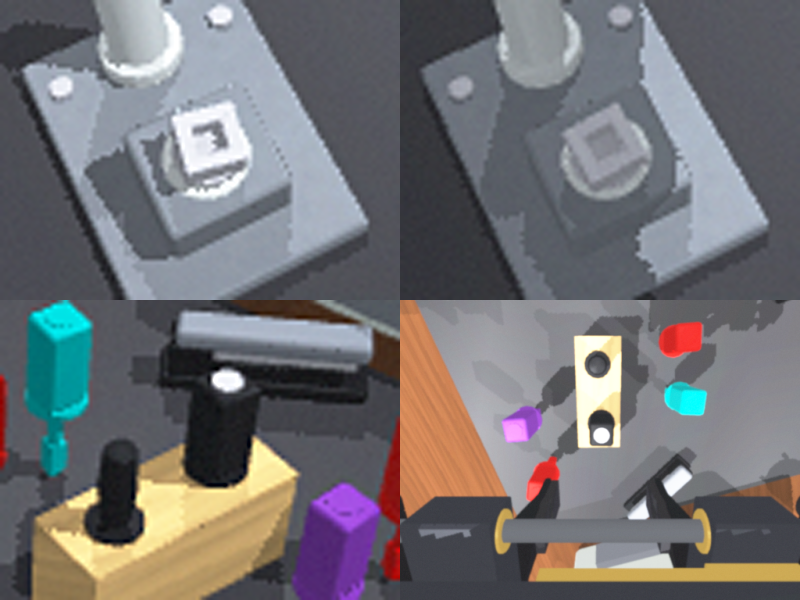

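The lower-left and lower-right panels show the driver upright on its flange in its hole, with the awl and the coloured ones untouched. The upper panels show the screw head turned and lower. It is hard to judge how far it is drawn in, so I'll take an oblique wrist look to confirm the height.

```bash
cat > ob.py <<'E'
from h import *
s,R=tool()
yawR=Ro.from_matrix(np.c_[[.291,.957,0],[.957,-.291,0],[0,0,-1]])
Rt=yawR*Ro.from_euler('y',-35,degrees=True)
Tc=np.array(r.calibration('wrist')['tool_from_camera']);f=Rt.apply(Tc[:3,2]);cp=np.array([.4914,.164,.07])-.27*f
p=cp-Rt.apply(Tc[:3,3]);print('TCP',p,'cam',cp,'fwd',f)
print('delta',R.inv().apply(p-s['position'])/.05,(R.inv()*Rt).as_rotvec(degrees=True)/30)
E
python3 ob.py
```

```text
TCP [0.50854419 0.21837448 0.15503806] cam [0.55438888 0.36990823 0.23289323] fwd [-0.23329216 -0.76262306 -0.60330824]
delta [ 9.94093723 -2.8617801   2.39915741] [ 0.02421614 -1.14938916 -0.00791665]
```

>>> apply_moves:
  translation:
    - [0.88,-0.26,0]
    - [0.88,-0.26,0]
    - [0.88,-0.26,0]
    - [0.88,-0.26,0]
    - [0.88,-0.26,0]
    - [0.88,-0.26,0]
    - [0.88,-0.26,0]
    - [0.88,-0.26,0]
    - [0.88,-0.26,0]
    - [0.88,-0.26,0]
    - [0.88,-0.26,0]
    - [0,0,0]
  dr:
    - [0,0,0]
    - [0,0,0]
    - [0,0,0]
    - [0,0,0]
    - [0,0,0]
    - [0,0,0]
    - [0,0,0]
    - [0,0,0]
    - [0,0,0]
    - [0,-0.3,0]
    - [0,-0.3,0]
    - [0,-0.3,0]

```text
clock: 22.12
position: [0.4986, 0.2201, 0.2561]
eef_rot: [0.144, 0.781, 0.574, -0.198]
force: [0.0, -0.6, 0.0]
width: 0.691
```

```bash
python3 ob.py
```

```text
TCP [0.50860512 0.21852526 0.15489545] cam [0.55439523 0.36990601 0.23289357] fwd [-0.23331568 -0.76261485 -0.60330953]
delta [0.98581773 0.20466004 1.7683772 ] [-0.01182651 -0.22264707 -0.01198173]
```

>>> apply_moves:
  translation:
    - [0.32,0.07,0.6]
    - [0.32,0.07,0.6]
    - [0.32,0.07,0.5]
    - [0,0,0]
    - [0,0,0]
  dr:
    - [0,-0.1,0]
    - [0,-0.1,0]
    - [0,0,0]
    - [0,0,0]
    - [0,0,0]

```text
clock: 22.75
position: [0.5042, 0.2164, 0.1489]
eef_rot: [0.175, 0.765, 0.568, -0.246]
force: [0.8, 0.4, 0.1]
width: 0.689
```

```bash
python3 ob.py && python3 - <<'E'
from h import *
s,R=tool();w=r.camera('wrist');np.savez('pics/w9.npz',position=s['position'],eef_rot=s['eef_rot']);cv2.imwrite('pics/w9.png',w[:,:,::-1])
C=cam('wrist',s)
for z in(0,-.0035):
  print(z,'mouth',proj(C,AX+RS.apply([0,0,z])),'head base',proj(C,AX+RS.apply([0,0,z-.018])))
print('pivot',proj(C,P0))
x,y=[int(v) for v in proj(C,P0)];x0,y0=max(x-50,0),max(y-40,0);print('crop0',x0,y0)
cr=w[y0:y0+75,x0:x0+100,::-1]
cv2.imwrite('pics/w9v.png',cv2.resize(cr,(800,600),interpolation=cv2.INTER_CUBIC))
E
```

```text
TCP [0.50861108 0.21856928 0.15487832] cam [0.55438543 0.36990641 0.23289686] fwd [-0.23327938 -0.76261632 -0.6033217 ]
delta [-0.01391901  0.06977382 -0.13756432] [-0.01810618  0.00401268  0.00975299]
0 mouth [264.79042682 199.74051462] head base [269.24109309 182.11580497]
-0.0035 mouth [265.68477112 196.19889688] head base [270.06530388 178.85191704]
pivot [271.56257083 172.92271596]
crop0 221 132
```

View pics/w9v.png

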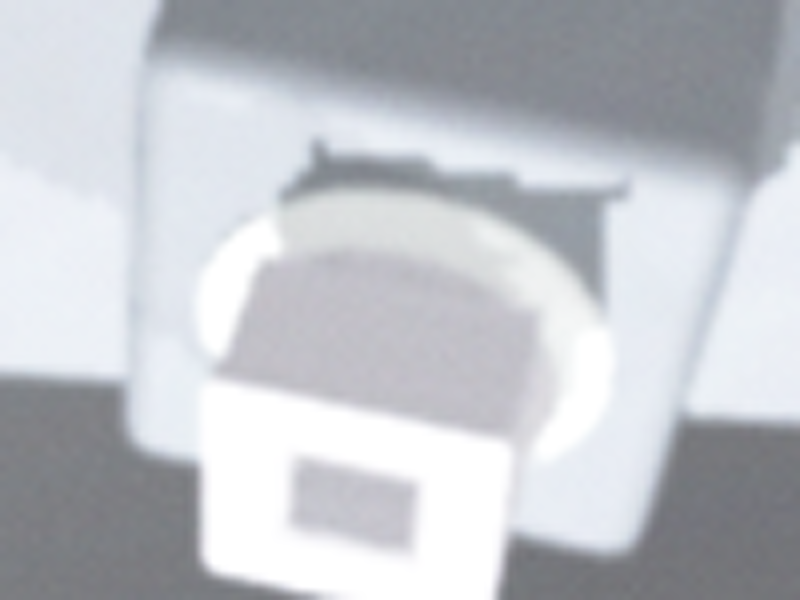

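In this upside-down view, the recess centre at crop (354,505) is px (265.3,195.1). Prediction is row 199.7 for an unpressed screw and 196.2 for one drawn in 3.5 mm. The washer centre at px (271.5,172.6) agrees with the predicted pivot (271.6,172.9). The screw is therefore held about 4 mm down. Handing in.

```bash
python3 -c "
from h import *
s=r.sense();print(s['clock'],s['force']);print(r.finish_job())"
```

```text
22.8 [-0.76615693 -0.4555468  -0.17055193]
the job is handed in; nothing more can be done
None
```

The job is done and handed in at 22.8 s. The screw is turned and holding itself down, and the driver is back upright in its hole with the gripper clear.

- **Seating:** I took the black square driver from the holder and seated it in the leaning screw. The bit first caught at about 5 mm depth. I eased it off and shifted it sideways, and it went in. On the axis it was within about 1 mm and 0.01 rad of square.
- **Turning:** I pressed about 6 to 7 mm, close to the 7 mm hard stop and deeper than the 5 mm I had planned. Measured force along the axis was about 10–12 N, with 4–5 N sideways. The screw then turned clockwise by about 1.36 rad of tool rotation, a little more than the sixth of a turn asked.
- **Screw check:** The last close picture puts the head at a turn of about 1.4 rad (limit 0.95) and drawn in about 4 mm by itself. The drawn-in figure rests on a few pixels, with about 1 mm of uncertainty, but the washer in the same picture agreed with the predicted position to within half a pixel.
- **Driver check:** In the pictures the driver stands upright on its flange in its original hole. The awl and the coloured drivers look untouched; I did not recheck the jars, mug and mouse. At the end the gripper was open and the force reading was under 1 N.
- **Disagreement:** The top camera was about 4 mm off from the wrist camera on the stand's post, so I relied on the wrist camera for all positions.

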